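# Stand the washed microplate in the drying rack

## Robot

A 6-joint arm with a two-finger parallel gripper is mounted at the origin on the work surface. World frame = base frame: x ahead of the robot, y to its left, z up, the work surface at z = 0. Lengths are in m, angles in rad, forces in N, time in s.
With the tool pointing down it reaches from about 0.225 to 0.875 m from the base axis. Payload 3.4 kg.
Tool frame: the origin (TCP) lies at the very end of the fingers, on their centre line; the grasp point (between the pads) lies 19 mm behind it (manip.hold_point_z is the distance from the TCP to the grasp point, in m); z points along the fingers, y is the line along which they close (so a half turn about z gives the same grasp; the last joint's range is limited). The gripper opens to 85 mm and grips with 20 to 120 N. Pads are 22 mm wide; open, the fingers measure 114 mm over their backs; the gripper's body (76 mm by 85 mm) begins 54 mm behind the grasp point. The pads swing forward as they close: fully open they stand 13 mm farther back than shut.
Start: joints at [-0.121, 0.276, 1.505, -0, 1.361, -0.121], TCP at [0.575, -0, 0.231] pointing down, gripper open.
Joint ranges: [-2.89, 2.89], [-0.75, 2.08], [0.22, 2.7], [-1.18, 4.32], [0.11, 2.71], [-2.7, 2.7]. Speed limits (rad/s): [2.57, 2.57, 3.14, 3.14, 3.14, 3.14].

## Interface

Orientations are given as a unit quaternion [w, x, y, z].
In Python, from rig import readout, viewer, order, manip gives the robot as it stands. The module is installed in compiled form; this text tells all that it offers.
- The arm moves only by the tool send_rows, never from a script. Its arguments are lists of equal length, an entry for each row: "xyz": the shift along the world's x, y, z in m, a list of three; "delta_rot": the turn, a rotation vector about the world's x, y, z in degrees, a list of three. In form: {"xyz": [[tx, ty, tz], ...], "delta_rot": [[wx, wy, wz], ...]}. A call has 1 to 12 rows; each row shifts and turns the commanded pose from where the row before left it; what a row does not reach is not made up. A row lasts 1/10 s, in which the tool goes at most 50 mm and 8.59 degrees, less where a joint would pass 70% of its speed; a pose out of reach is approached as far as the arm can. A call with a gripper value outside its range is refused whole. "gripper" is the finger opening in m, from 0 to 0.0854, set as the call begins (left out, the last holds). The fingers move at their own pace and stop on an object; "force" is the grip in N (left out, the last holds). Time passes only in rows, so rows that do not move let the fingers close. It gives the time, the measured TCP pose, the force, the opening and the grip force at its end, in the units of the state.
- readout.get_state(): the state, without advancing time (a new reading comes with each control period).
- viewer.get_image(name): name is "scene" or "side" or "wrist"; returns a dict with "color" (384x512x3 uint8, red, green, blue), "depth" (384x512 float32, m along the optical axis (not along the pixel's ray), 0 where there is no reading), "K" (3x3 intrinsics, pixels), "camera_from_world" (4x4, takes a point from world to camera coordinates). Camera axes: x right, y up, looking along -z (the intrinsics and any distortion apply to the point x, -y, -z); pixel columns grow to the right and rows downward; lengths in m; the calibration is good to about 2 mm. A picture is of the moment at which its call begins.
- order.sign_off(): hands the job in; it is judged then, once.
The state is a dict: "clock": time; "qpos": joint angles; "qd": joint speeds; "effort": joint torques, N m; "position": TCP position; "ee_rot": TCP orientation; "contact_force": force on the tool from outside, world axes, zero at the start; "moment": the same for the moment, N m; "width": finger opening in m; "gripper_force": force on a finger pad.
Only numpy, scipy, OpenCV 4.12 (cv2) and the standard library are available. Lean on these libraries where they do the work, as an engineer would, in place of code of your own. Each camera call takes 0.05 s, during which the arm holds its last target. There are 200 camera calls.

## Task

The washed microplate, the large rectangular one, is standing on its long edge in the bright metal rinse stand beside a round dish and a smaller tray. Move it to the grey drying rack and stand it upright on its long edge in the only empty slot, right down on the slot's floor and about centred along the slot, then let go. Leave the two plates already in the drying rack standing upright in their slots.

Things in the scene. Friction and masses are not known exactly. Their poses are not given: they have to be found in the camera images.
- microplate_center (a point): Centre of the loose off-white microplate, 127 long (x) x 14 thick (y) x 85 mm high (z up), 80 g, 24 wells on one face; lower edge 12 mm above bench. In one of 3 slots, 80 mm apart, of the metal stand at the robot's right; the others hold a round dish (top 95 mm above bench) and a 80 x 55 mm tray. Guides, top 57 mm above bench, stand 30 to 62 mm either side of mid-length; the middle 60 mm is open for fingers.
- free_slot (a point): Middle of the floor (dark strip, 6 mm above bench) of the one empty slot of the fixed grey rack of 3 slots, 75 mm apart, at the robot's left. x along slot, y across, z up. Slot 18 mm wide up to 30 mm above floor, then flared to 37 mm at 45 mm. Guides only 30 to 62 mm either side of mid-length, middle 60 mm open for fingers; ends open. A seated plate's centre is 42.5 mm above the floor, with 8 degrees of play.
- neighbour_a: A loose 24-well microplate of the same size (127 x 14 x 85 mm) standing on its long edge in another slot of the grey rack; stays there. Origin at the middle of its lower edge, x along its length, z up.
- neighbour_b: A loose six-well plate of the same outside size (127 x 14 x 85 mm) standing on its long edge in the remaining slot of the grey rack; stays there. Origin at the middle of its lower edge, x along its length, z up.

How it is judged:
By the outcome, as a careful person would: the job done as asked, in the order asked, and still so for the second after the job is handed in, with the robot touching nothing.
It also fails if it takes over 32 s, if anything falls off the work surface, if the arm or the gripper's body presses on something with over 40 N, if the wrist force passes 120 N, or if a joint passes its speed limit or range.

## Working session

There is one attempt and no reset: what is moved stays moved. The work goes in short steps, Python scripts to look and compute and a tool call to move; the robot and the scene stay as the last step left them, time stands still between calls to the robot, and variables do not carry over. Pictures are saved under pics/ and viewed, at most 10 in all, crops included, and the job is handed in when it is done.

Besides the shell and the picture viewer there is one more tool, called after "Call:" as name(argument=value, ...) on one line, values as JSON. send_rows: Moves the arm, as the interface text tells. Its arguments: {"type":"object","properties":{"xyz":{"type":"array"},"delta_rot":{"type":"array"},"gripper":{"type":"number"},"force":{"type":"number"}},"required":["xyz","delta_rot"]}

```bash
mkdir -p pics; cat > h.py <<'E'
import numpy as np, cv2
from rig import readout, viewer, order, manip
def get(n):
    d=viewer.get_image(n); np.savez(f'/tmp/{n}.npz',**d); return d
def world(d):
    K=d["K"]; z=d["depth"]; h,w=z.shape; u,v=np.meshgrid(np.arange(w),np.arange(h))
    p=np.stack([(u-K[0,2])/K[0,0]*z,-(v-K[1,2])/K[1,1]*z,-z,np.ones_like(z)],-1)
    return (p@np.linalg.inv(d["camera_from_world"]).T)[...,:3]
E
python3 - <<'E'
from h import *
s=readout.get_state(); print(s['position'],s['ee_rot'],s['width'],s['clock'],manip.hold_point_z)
for n in("scene","side"):
    d=get(n); cv2.imwrite(f'pics/{n}.png',cv2.resize(d["color"][...,::-1],(800,600)))
    print(n,d["K"].round(1).tolist(),np.linalg.inv(d["camera_from_world"]).round(3).tolist(), (d["depth"]>0).mean())
E
```

```text
[5.74462837e-01 4.34047946e-05 2.30446348e-01] [-7.08478992e-04  7.07109251e-01  7.07103728e-01 -5.68422737e-04] 0.08576865501168368 0.0 0.0187
scene [[415.4, 0.0, 259.0], [0.0, 415.4, 201.6], [0.0, 0.0, 1.0]] [[-0.19, -0.603, 0.775, 1.325], [0.982, -0.102, 0.161, 0.176], [-0.018, 0.791, 0.611, 0.686], [0.0, 0.0, 0.0, 1.0]] 0.9961140950520834
side [[447.7, 0.0, 254.5], [0.0, 447.7, 193.1], [0.0, 0.0, 1.0]] [[0.974, 0.155, -0.164, 0.403], [-0.225, 0.719, -0.658, -0.609], [0.016, 0.678, 0.735, 0.747], [0.0, 0.0, 0.0, 1.0]] 0.9957122802734375
```

View pics/scene.png

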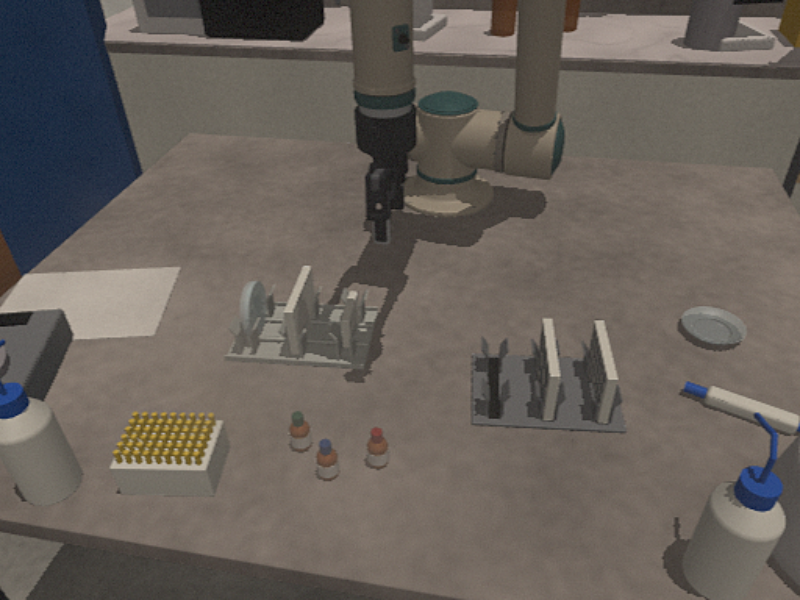

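View pics/side.png

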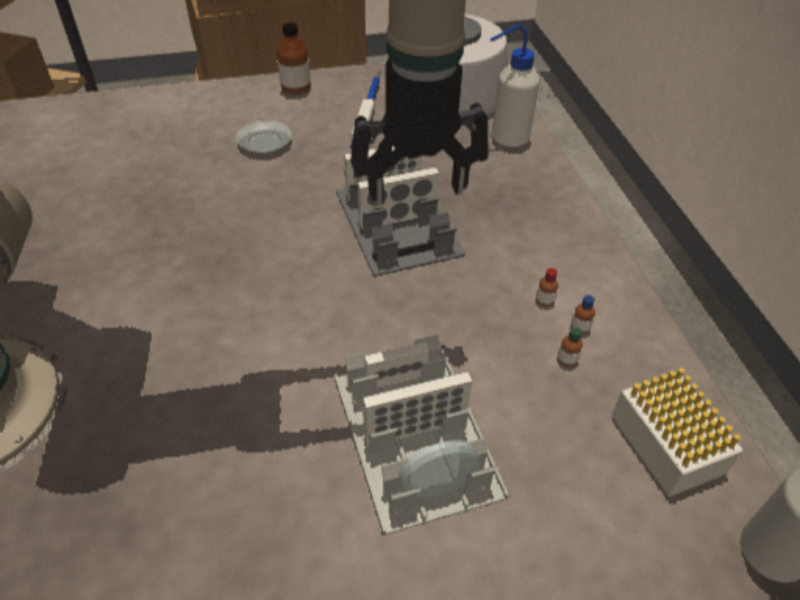

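The scene view shows the microplate in the middle of the metal stand at about (300,310). The dish is on its left and the tray on its right. In the grey rack, the empty slot with the dark strip is the leftmost one at (492,388), and the neighbours are at (550,370) and (605,370). The side view agrees: microplate at (418,405), dark strip at (413,250).

```bash
cat > m.py <<'E'
from h import *
def rep(name,P):
    if len(P)<15: print(name,len(P)); return
    r=cv2.minAreaRect((P[:,:2]*1000).astype(np.float32)); print(name,len(P),'mean',P.mean(0).round(4),'rect',np.round(r[0],1),np.round(r[1],1),round(r[2],1),'zpct',np.percentile(P[:,2],[5,50,95]).round(4))
for n in("scene","side"):
    d=dict(np.load(f'/tmp/{n}.npz')); W=world(d); c=d["color"].astype(int)
    z=W[...,2]; ok=d["depth"]>0; mx=c.max(-1)
    roi=lambda x0,x1,y0,y1,z0,z1: ok&(W[...,0]>x0)&(W[...,0]<x1)&(W[...,1]>y0)&(W[...,1]<y1)&(z>z0)&(z<z1)
    for nm,b in (("top",(.3,.8,-.4,.4,.083,.110)),("low",(.3,.8,-.3,.4,.01,.11))):
        m=roi(*b).astype(np.uint8)
        k,l,s,_=cv2.connectedComponentsWithStats(m)
        for i in range(1,k):
            if s[i,4]>40: rep(f'{n} {nm} {s[i,:4]}',W[l==i])
    dark=roi(.3,.8,0,.4,-.005,.02)&(mx<45)
    k,l,s,_=cv2.connectedComponentsWithStats(dark.astype(np.uint8))
    for i in range(1,k):
        if s[i,4]>30: rep(f'{n} dark {s[i,:4]}',W[l==i])
    b=roi(.35,.75,-.05,.3,-.01,.005); print(n,'bench z',np.median(z[b]))
E
python3 m.py
```

```text
scene top [182 170  18  35] 270 mean [ 0.546  -0.1562  0.095 ] rect [ 537.9 -158.6] [130.8  14.8] 4.5 zpct [0.0846 0.097  0.0996]
scene top [154 180  13  16] 120 mean [ 0.5531 -0.2361  0.0909] rect [ 547.2 -237.9] [61.5 15.5] 4.1 zpct [0.0835 0.0914 0.0972]
scene top [347 203  12  42] 285 mean [0.6145 0.235  0.0912] rect [606.8 234.8] [129.3  14.5] 5.9 zpct [0.0856 0.0917 0.0938]
scene top [380 205  16  42] 314 mean [0.6063 0.309  0.0909] rect [600.  309.3] [127.8  14.9] 5.7 zpct [0.0845 0.0917 0.0936]
scene low [147 170  95  60] 2365 mean [ 0.552  -0.161   0.0522] rect [ 532.6 -154.9] [141.2 212.2] 4.8 zpct [0.0121 0.0527 0.0975]
scene low [340 203  23  66] 904 mean [0.626  0.2347 0.0603] rect [607.1 237.4] [130.3  46.1] 5.6 zpct [0.0163 0.0541 0.093 ]
scene low [372 205  27  66] 1030 mean [0.6174 0.3079 0.0601] rect [599.6 309.7] [130.2  41.1] 6.0 zpct [0.0169 0.0574 0.093 ]
scene low [309 215   4  22] 58 mean [0.574  0.143  0.0397] rect [568.3 141.9] [34.1  9.3] 7.0 zpct [0.0166 0.0443 0.0534]
scene low [320 216   6  22] 78 mean [0.5699 0.1693 0.0412] rect [566.8 169.6] [34.1 11. 
[... 1286 characters left out ...]
.9] 5.4 zpct [0.015  0.0457 0.0888]
side low [343 172  14  22] 223 mean [0.7754 0.0122 0.0349] rect [777.   15.5] [25.2 26.2] 83.0 zpct [0.0128 0.0354 0.0585]
side low [357 197  16  36] 316 mean [ 0.7715 -0.087   0.0338] rect [784.1 -72.8] [79.2 28. ] 51.5 zpct [0.013  0.0342 0.0583]
side low [221 215  98 113] 5826 mean [ 0.5368 -0.1739  0.0539] rect [ 544.  -162.3] [137.2 204.9] 4.2 zpct [0.0145 0.0534 0.0955]
side low [393 246  30  51] 646 mean [ 0.7949 -0.2246  0.0378] rect [ 796.  -228.6] [11.4 83.2] 4.0 zpct [0.0128 0.039  0.0573]
side dark [254 154  24  10] 94 mean [0.6206 0.1588 0.0056] rect [617.6 158.7] [66.7 18.4] 10.7 zpct [0.0034 0.0057 0.0076]
side bench z -0.0012618029505002126
```

Call:
send_rows(xyz=[[-0.0036,-0.016,0],[-0.0036,-0.016,0],[-0.0036,-0.016,0],[-0.0036,-0.016,0],[-0.0036,-0.016,0],[-0.0036,-0.016,0],[-0.0036,-0.016,0],[-0.0036,-0.016,0],[-0.0036,-0.016,0],[-0.0036,-0.0165,0],[0,0,0],[0,0,0]], delta_rot=[[0,0,-8.57],[0,0,-8.57],[0,0,-8.57],[0,0,-8.57],[0,0,-8.57],[0,0,-8.57],[0,0,-8.57],[0,0,-8.57],[0,0,-8.57],[0,0,-8.57],[0,0,0],[0,0,0]], gripper=0.045)

```text
clock: 1.3
position: [0.5389, -0.1602, 0.231]
ee_rot: [-0.001, 0.999, 0.039, -0.0]
contact_force: [0.3, -1.0, 0.6]
width: 0.0447
gripper_force: 0.0
```

```bash
cat > w.py <<'E'
from h import *
import sys
from scipy.spatial.transform import Rotation as R
s=readout.get_state(); q=s['ee_rot']; M=R.from_quat(np.roll(q,-1)).as_matrix()
print(s['position'].round(4) if hasattr(s['position'],'round') else s['position'],'tool y yaw',np.degrees(np.arctan2(M[1,1],M[0,1])).round(2),'z axis',M[:,2].round(4),s['width'],s['clock'],np.round(s['qpos'],2),np.round(s['contact_force'],1))
d=get("wrist"); cv2.imwrite(f'pics/{sys.argv[1]}.png',d["color"][...,::-1])
W=world(d); z0,z1=map(float,sys.argv[2:4])
m=((d["depth"]>0)&(W[...,2]>z0)&(W[...,2]<z1)).astype(np.uint8)
k,l,st,_=cv2.connectedComponentsWithStats(m)
for i in range(1,k):
    if st[i,4]>60:
        P=W[l==i]; r=cv2.minAreaRect((P[:,:2]*1000).astype(np.float32)); print(st[i],P.mean(0).round(4),np.round(r[0],1),np.round(r[1],1),round(r[2],1),np.median(P[:,2]).round(4))
E
python3 w.py w1 .085 .105
```

```text
[ 0.5389 -0.1602  0.231 ] tool y yaw -85.57 z axis [-5.e-04  1.e-03 -1.e+00] 0.0446821041857948 1.3 [-0.41  0.26  1.53  0.    1.35  1.08] [ 0.3 -1.   0.6]
[ 251  107   16  137 2127] [ 0.5438 -0.1597  0.0973] [ 539.9 -160.4] [126.5  14.1] 4.0 0.0973
[ 334  144   22   63 1076] [ 0.5482 -0.2385  0.0922] [ 546.4 -239.5] [59.9 15.4] 4.5 0.093
```

View pics/w1.png

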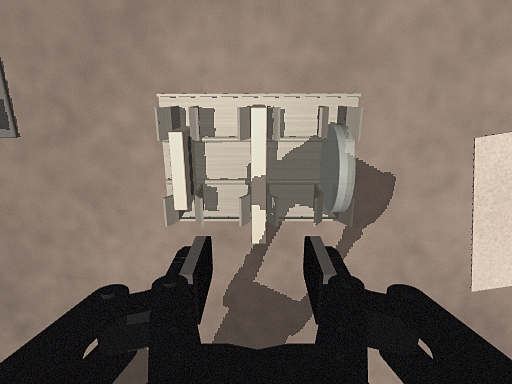

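The wrist view shows the plate as a vertical bar at column 259, centred between the fingertips at columns 205 and 310. It's aligned, so I'll descend.

Call:
send_rows(xyz=[[0.001,0,-0.03],[0,0,-0.03],[0,0,-0.03],[0,0,-0.03],[0,0,-0.02],[0,0,-0.02],[0,0,-0.02],[0,0,-0.01],[0,0,0],[0,0,0]], delta_rot=[[0,0,-0.3],[0,0,0],[0,0,0],[0,0,0],[0,0,0],[0,0,0],[0,0,0],[0,0,0],[0,0,0],[0,0,0]])

```text
clock: 2.35
position: [0.5406, -0.1603, 0.0418]
ee_rot: [0.0, 0.999, 0.035, 0.0]
contact_force: [0.3, -0.4, 0.9]
width: 0.0453
gripper_force: 0.0
```

Call:
send_rows(xyz=[[0,0,0],[0,0,0],[0,0,0],[0,0,0],[0,0,0],[0,0,0],[0,0,0],[0,0,0]], delta_rot=[[0,0,0],[0,0,0],[0,0,0],[0,0,0],[0,0,0],[0,0,0],[0,0,0],[0,0,0]], gripper=0, force=40)

```text
clock: 3.15
position: [0.5407, -0.1607, 0.0423]
ee_rot: [0.0, 0.999, 0.035, 0.001]
contact_force: [-0.8, 0.8, 6.1]
width: 0.0135
gripper_force: 42.0
```

Call:
send_rows(xyz=[[0,0,0.005],[0,0,0.01],[0,0,0.02],[0,0,0.03],[0,0,0.03],[0,0,0.02],[0,0,0.01],[0,0,0],[0,0,0]], delta_rot=[[0,0,0],[0,0,0],[0,0,0],[0,0,0],[0,0,0],[0,0,0],[0,0,0],[0,0,0],[0,0,0]])

```text
clock: 4.05
position: [0.5394, -0.1602, 0.1655]
ee_rot: [-0.0, 0.999, 0.035, -0.001]
contact_force: [0.1, 0.8, -1.0]
width: 0.0135
gripper_force: 41.3
```

```bash
python3 w.py w2 .165 .25
python3 - <<'E'
from h import *
d=get("side"); cv2.imwrite('pics/side2.png',cv2.resize(d["color"][...,::-1],(800,600)))
E
```

```text
[ 0.5394 -0.1602  0.1655] tool y yaw -86.0 z axis [-1.5e-03  6.0e-04 -1.0e+00] 0.013522560692490446 4.05 [-0.41  0.3   1.64 -0.    1.2   1.09] [ 0.1  0.8 -1. ]
[    0   122   512   262 42278] [ 0.5538 -0.1585  0.2283] [ 549.3 -159.4] [86.5 88.8] 47.4 0.2257
```

View pics/side2.png

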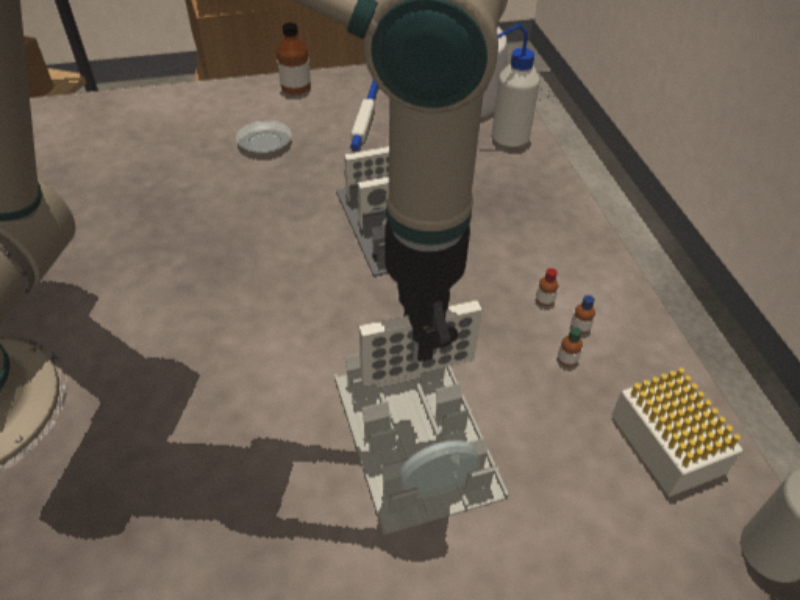

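View pics/w2.png

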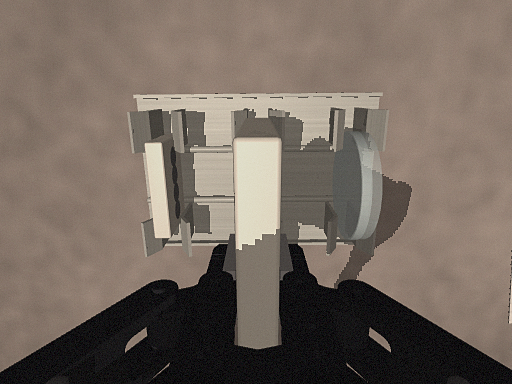

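The plate is lifted and held upright: in the side view it is at (420,340), clear of the stand, and in the wrist view it sits at columns 233–281. The dish and tray are undisturbed. Next I'll carry it to the rack.

Call:
send_rows(xyz=[[0.0032,0.0135,0],[0.0062,0.0267,0],[0.0062,0.0267,0],[0.0062,0.0267,0],[0.0062,0.0267,0],[0.0062,0.0267,0],[0.0062,0.0267,0],[0.0062,0.0267,0],[0.0062,0.0267,0],[0.0062,0.0267,0],[0.0062,0.0267,0],[0.0062,0.0267,0]], delta_rot=[[0,0,0],[0,0,0.3],[0,0,0.3],[0,0,0.3],[0,0,0.3],[0,0,0.3],[0,0,0],[0,0,0],[0,0,0],[0,0,0],[0,0,0],[0,0,0]])

```text
clock: 5.35
position: [0.6108, 0.1489, 0.1653]
ee_rot: [-0.0, 0.999, 0.048, -0.001]
contact_force: [0.4, -0.1, -0.5]
width: 0.0135
gripper_force: 41.3
```

Call:
send_rows(xyz=[[0.0032,0.0135,0],[0,0,0],[0,0,0],[0,0,0],[0,0,0]], delta_rot=[[0,0,0],[0,0,0],[0,0,0],[0,0,0],[0,0,0]])

```text
clock: 5.85
position: [0.6145, 0.159, 0.1664]
ee_rot: [0.0, 0.999, 0.047, -0.0]
contact_force: [0.5, 0.2, -0.8]
width: 0.0138
gripper_force: 41.3
```

```bash
python3 w.py w3 .01 .07; python3 - <<'E'
from h import *
for n in("wrist","scene"):
    d=dict(np.load('/tmp/wrist.npz')) if n=="wrist" else get(n); W=world(d)
    for nm,z0,z1 in(("nbr",.080,.1),("plate",.155,.19),("guidetop",.043,.056),("strip",-.005,.015)):
        m=(d["depth"]>0)&(W[...,2]>z0)&(W[...,2]<z1)&(W[...,1]>.1)&(W[...,1]<.37)&(W[...,0]>.52)&(W[...,0]<.7)
        if nm=="strip": m&=d["color"].max(-1)<45
        k,l,s,_=cv2.connectedComponentsWithStats(m.astype(np.uint8))
        for i in range(1,k):
            if s[i,4]>12:
                P=W[l==i];r=cv2.minAreaRect((P[:,:2]*1000).astype(np.float32)); print(n,nm,s[i],np.round(r[0],1),np.round(r[1],1),round(r[2],1),np.median(P[:,2]).round(4))
E
```

```text
[0.6145 0.159  0.1664] tool y yaw -84.58 z axis [-2.e-04 -5.e-04 -1.e+00] 0.013824617688736135 5.85 [ 0.14  0.4   1.47 -0.    1.26  1.62] [ 0.5  0.2 -0.8]
[425   0  48  17 559] [0.7685 0.0252 0.0274] [769.7  24. ] [25.1  8.9] 77.7 0.0286
[  48  107   76  158 5628] [0.6064 0.3009 0.0438] [603.2 296. ] [127.6  26. ] 10.9 0.0465
[ 152  106   46  156 2967] [0.6142 0.2256 0.046 ] [611.  221.2] [127.2  25.3] 11.2 0.0476
[267 107  16  38 314] [0.6705 0.1497 0.0461] [665.  150.1] [28.1 10.9] 6.9 0.0491
[232 108  16  31 304] [0.6679 0.1806 0.0466] [664.8 179.4] [22.9 11.1] 4.2 0.0492
[ 438  215   74  136 5916] [ 0.5333 -0.0722  0.039 ] [527.1 -72.8] [136.8  48.2] 6.7 0.0386
wrist nbr [  23  110   60  168 4758] [600.9 308.3] [127.1  16.6] 6.3 0.0909
wrist nbr [ 135  110   40  167 3912] [608.4 234. ] [126.6  14.7] 5.7 0.0912
wrist plate [240 120  35   8 212] [676.7 165.8] [ 0.6 13. ] 5.4 0.1746
wrist plate [210 234  25  29 365] [621.3 175.2] [ 3.7 11.3] 36.1 0.1825
wrist plate [280 234  26  29 384] [624.  145.7] [12.   3.8] 65.5 0.1824
wrist guidetop [  63  108   41  148 1212] [602.1 302.3] [12
[... 1448 characters left out ...]
4.2 289.1] [35.3  8.1] 5.9 0.0508
scene guidetop [378 218   7  32  54] [589.8 301.8] [102.4   2.1] 6.2 0.0494
scene guidetop [309 242   4  13  36] [662.6 150.2] [31.1  7.1] 5.6 0.049
scene guidetop [323 243   5  13  47] [657.8 181.3] [32.2  8.2] 4.0 0.0491
scene guidetop [343 243   5  14  39] [653.9 223.3] [33.3  8.8] 6.6 0.0504
scene guidetop [358 244   5  14  53] [649.7 256.1] [34.7  7.8] 1.0 0.0493
scene guidetop [378 245   5  14  37] [645.  298.3] [33.8  8.2] 4.5 0.0492
scene guidetop [393 246   6  14  50] [643.4 330.2] [33.6  8.5] 5.9 0.0502
scene guidetop [384 251   9   9  41] [654.9 311.5] [24.  11.6] 42.6 0.0487
scene strip [312 229   8  39 190] [613.9 159.5] [129.   16.6] 4.5 0.0079
```

View pics/w3.png

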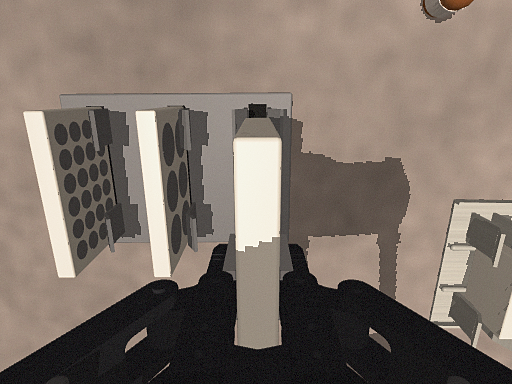

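The wrist view shows the plate, at columns 233–281, lined up over the dark strip that shows at (257,110). The neighbours stand at columns 50 and 155. I'll descend.

Call:
send_rows(xyz=[[0,0.0007,-0.01],[0,0,-0.02],[0,0,-0.02],[0,0,-0.02],[0,0,-0.015],[0,0,-0.015],[0,0,-0.01],[0,0,-0.005],[0,0,-0.005],[0,0,0]], delta_rot=[[0,0,0],[0,0,0],[0,0,0],[0,0,0],[0,0,0],[0,0,0],[0,0,0],[0,0,0],[0,0,0],[0,0,0]])

```text
clock: 6.95
position: [0.6146, 0.1605, 0.0459]
ee_rot: [0.0, 0.999, 0.048, -0.0]
contact_force: [0.2, -0.7, -1.4]
width: 0.0136
gripper_force: 41.1
```

Call:
send_rows(xyz=[[0,0,-0.003],[0,0,-0.003],[0,0,-0.002],[0,0,-0.001],[0,0,0],[0,0,0]], delta_rot=[[0,0,0],[0,0,0],[0,0,0],[0,0,0],[0,0,0],[0,0,0]])

```text
clock: 7.55
position: [0.6149, 0.1606, 0.0374]
ee_rot: [0.0, 0.999, 0.048, 0.0]
contact_force: [0.6, -4.0, -0.4]
width: 0.0134
gripper_force: 41.3
```

Call:
send_rows(xyz=[[0,-0.0007,-0.001],[0,0,-0.001],[0,0,0],[0,0,0]], delta_rot=[[0,0,0],[0,0,0],[0,0,0],[0,0,0]])

```text
clock: 7.95
position: [0.6147, 0.1606, 0.0365]
ee_rot: [-0.0, 0.999, 0.048, 0.0]
contact_force: [-0.9, -1.9, 6.3]
width: 0.0135
gripper_force: 42.2
```

The 6 N upward force shows the plate is on the slot floor. I'll open the fingers gently and retreat.

Call:
send_rows(xyz=[[0,0,0],[0,0,0],[0,0,0],[0,0,0],[0,0,0],[0,0,0],[0,0,0]], delta_rot=[[0,0,0],[0,0,0],[0,0,0],[0,0,0],[0,0,0],[0,0,0],[0,0,0]], gripper=0.04)

```text
clock: 8.65
position: [0.6146, 0.1602, 0.0352]
ee_rot: [0.0, 0.999, 0.048, -0.0]
contact_force: [-0.1, 0.2, -0.5]
width: 0.04
gripper_force: 0.0
```

Call:
send_rows(xyz=[[0,0,0.005],[0,0,0.01],[0,0,0.02],[0,0,0.03],[0,0,0.03],[0,0,0.03],[0,0,0.03],[0,0,0.02],[0,0,0.01],[0,0,0],[0,0,0]], delta_rot=[[0,0,0],[0,0,0],[0,0,0],[0,0,0],[0,0,0],[0,0,0],[0,0,0],[0,0,0],[0,0,0],[0,0,0],[0,0,0]])

```text
clock: 9.75
position: [0.6141, 0.1601, 0.2196]
ee_rot: [0.0, 0.999, 0.048, -0.001]
contact_force: [-0.5, 0.1, -0.4]
width: 0.0402
gripper_force: 0.0
```

```bash
python3 w.py w4 .083 .105; python3 - <<'E'
from h import *
d=get("scene"); cv2.imwrite('pics/s4.png',cv2.resize(d["color"][170:300,270:430,::-1],(800,600)))
E
```

```text
[0.6141 0.1601 0.2196] tool y yaw -84.5 z axis [-1.3e-03 -3.0e-04 -1.0e+00] 0.04024925253986003 9.75 [ 0.15  0.37  1.39 -0.    1.38  1.62] [-0.5  0.1 -0.4]
[  70  107   42  139 2786] [0.6055 0.3075 0.0903] [601.1 308.5] [126.1  15.2] 5.6 0.0911
[ 161  106   28  140 2465] [0.6128 0.2337 0.0908] [608.5 234.1] [126.7  14.7] 5.7 0.0912
[ 249  108   17  139 2220] [0.6187 0.1614 0.0913] [614.3 161. ] [126.2  14.2] 5.7 0.0914
```

View pics/w4.png

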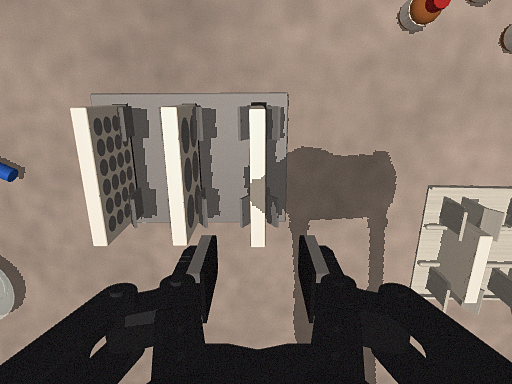

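View pics/s4.png

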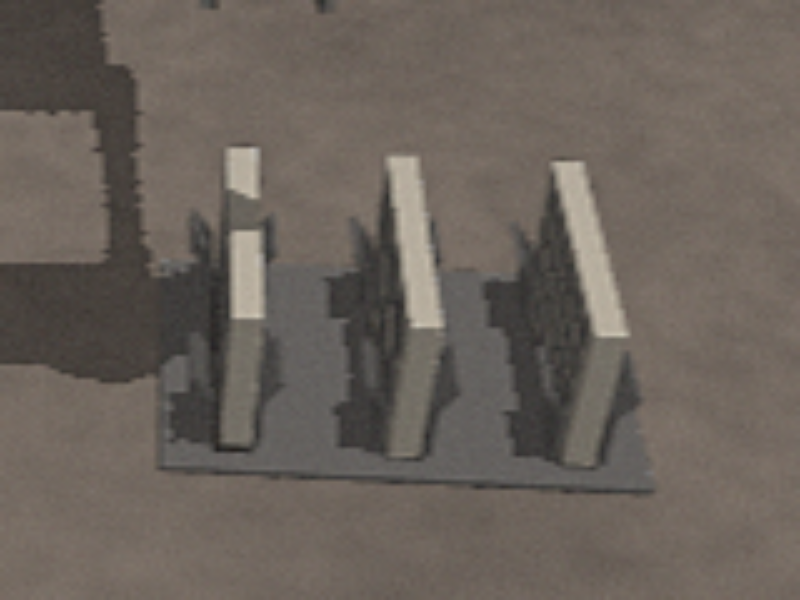

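All three plates stand upright and parallel: the scene crop shows them at columns 245, 415 and 590. Their tops are level at 91 mm, so the moved plate is seated, and it is centred at x = 0.614. The gripper is clear.

```bash
python3 -c "
from rig import order; print(order.sign_off())"
```

```text
the job is handed in; nothing more can be done
None
```

The microplate is standing upright on the floor of the empty slot in the grey rack, about centred and released. Both neighbouring plates are still upright, and I handed the job in at about 10 s on the robot's clock.

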